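# Turn a leaf of the nail-tip sample book

## Robot

A 6-joint arm with a two-finger parallel gripper is mounted at the origin on the work surface. World frame = base frame: x ahead of the robot, y to its left, z up, the work surface at z = 0. Lengths are in m, angles in rad, forces in N, time in s.
With the tool pointing down it reaches from about 0.3 to 0.875 m from the base axis. Payload 6.4 kg.
Tool frame: the origin (TCP) lies on the centre line of the jaws, within the pads' length; the fingertips stand 17 mm ahead of it and the grasp point (between the pads) lies 2 mm behind it; z points along the fingers, x is the direction in which the jaws open and shut, and the axes are right-handed (so a half turn about z gives the same grasp; the last joint's range is limited). The gripper opens to 85 mm and grips with 20 to 120 N. Pads are 22 mm wide; open, the fingers measure 114 mm over their backs; the gripper's body (76 mm by 85 mm) begins 54 mm behind the grasp point. The pads swing forward as they close: fully open they stand 13 mm farther back than shut.
Start: joints at [1.025, 0.181, 1.607, -0, 1.354, -0.206], TCP at [0.192, 0.542, 0.248] pointing down, gripper open.
Joint ranges: [-2.99, 2.99], [-0.89, 2.07], [0.3, 2.58], [-1.14, 4.28], [0, 2.63], [-3.12, 3.12]. Speed limits (rad/s): [2.57, 2.57, 3.01, 3.14, 3.14, 3.14].

## Interface

Orientations are given as a unit quaternion [w, x, y, z].
In Python, from bench import ctrl gives the robot as it stands.
- The arm moves only by the tool servo_tool, never from a script. Its argument "increments" is text: rows parted by semicolons, each of 5 numbers parted by spaces: the shift along the tool's x, y, z in cm, then the turn about the tool's z in rad, then the opening, from 0 (shut) to 1 (fully open). In form: dx dy dz yaw gripper; .... A call has 1 to 10 rows; each row shifts and turns the commanded pose from where the row before left it, along the tool's axes as they then stand; what a row does not reach is not made up. A row lasts 1/8 s, in which the tool goes at most 62.5 mm and 10.7 degrees, less where a joint would pass 70% of its speed; a pose out of reach is approached as far as the arm can. A call is refused whole if a number of a shift passes 6.25 or a number of a turn 0.188, either way. A call with a gripper value outside its range is refused whole. The fingers move at their own pace and stop on an object; the grip force is fixed at half the most. Time passes only in rows, so rows that do not move let the fingers close. It gives the time, the measured TCP pose, the force and the opening at its end, in the units of the state.
- ctrl.get_obs(): the state, without advancing time (a new reading comes with each control period).
- ctrl.camera(name): name is "side" or "top"; returns (picture, depth): 420x560x3 uint8, red, green, blue; 420x560 float32, m along the optical axis (not along the pixel's ray), 0 where there is no reading.
- ctrl.camera_params(name): a dict with "mtx" (3x3 intrinsics, pixels), "position" and "attitude" of the camera in the world. Camera axes: x right, y down, z forward; pixel columns grow to the right and rows downward; lengths in m; the calibration is good to about 2 mm. A picture is of the moment at which its call begins. camera_params takes no time and is no camera call.
- ctrl.hand_in(): hands the job in, once; it reports no verdict.
The state is a dict: "time_s": time; "q": joint angles; "dq": joint speeds; "joint_efforts": joint torques, N m; "eef_pos": TCP position; "eef_rot": TCP orientation; "wrist_force": force on the tool from outside, world axes, zero at the start; "torque": the same for the moment, N m; "opening": opening from 0.0 (shut) to 1.0 (fully open).
Only numpy, scipy, OpenCV 4.12 (cv2) and the standard library are available. Lean on these libraries where they do the work, as an engineer would, in place of code of your own. Each camera call takes 0.05 s, during which the arm holds its last target.

## Task

The nail-tip sample book lies open, one stiff leaf standing half turned above the right-hand page and the sunglasses case put down on the left-hand page. Using only the fingertips, gripping and lifting nothing, gently push the case off the book so that it lies flat on its base on the ledge beside the book, then turn the standing leaf over the spine and press it down so that it lies fully flat on the left-hand page. Leave the leaf lying underneath it on the right, and everything else on the ledge, as they are.

Things in the scene. Friction and masses are not known exactly. Their poses are not given: they have to be found in the camera images.
- book: The open sample book, fixed. Origin: middle of the spine, at ledge height; x runs along the spine, y to the left-hand page, z up. Covers: 170 mm along x, out to y = +-127 mm. Left-hand page: fixed board, x = -80 to 80, y = 8 to 123 mm, top 13 mm above the ledge, so its outer edge steps down to the ledge. Grey hinge knuckles at y = 0 reach 22 mm above the ledge.
- spine_hinge (a point): Point on the hinge axis of the standing leaf, middle of the spine, 18 mm above the book's origin; the axis runs along the book's x.
- leaf (a joint): Angle of the standing leaf about the spine: 0 = flat on the right (book -y), 1.57 = upright, 3.1416 = fully flat on the left-hand page (hard stop). Starts at 0.55 to 1.0. The hinge is stiff: the leaf stays at any angle where it is left; about 1 to 1.5 N at its free edge turns it.
- leaf_edge (a point): Middle of the free long edge of the standing leaf, at mid thickness. The leaf is a rigid board with rows of nail tips, 160 mm along the spine, reaching from 8 to 123 mm out from the hinge axis, 10 mm thick over its tips (5 mm to either side of a plane through the axis), about 90 g. Lying flat its top is 23 mm above the ledge.
- under_leaf (a joint): Angle of the other leaf, of the same size, which lies at 0, flat on the right-hand cover (its top 13 mm above the ledge), beneath the standing leaf; its hinge axis is 8 mm above the ledge. It is to stay there.
- sunglasses_case: Closed purple hard plastic sunglasses case, loose, 152 mm (its x) by 60 mm (its y) by 44 mm high, rounded edges, about 110 g. Origin: centre of its flat underside, z up. It starts on the left-hand page, roughly along the spine.
- lotion_pot: Bystander: round white ceramic pot with screw lid, 75 mm across, 58 mm high, beyond the far end of the book. Origin: centre of its underside.
- hair_pick: Bystander: flat wooden hair pick, 182 mm long along its y (teeth at +y), 52 mm wide, 9 mm thick, between the robot and the book. Origin: on its underside, where the teeth begin, 95 mm from the handle's end and 87 mm from the teeth's ends.
- pin_box: Bystander: flat steel bobby pin box, 52 x 77 x 23 mm, beyond the far end of the book. Origin: centre of its underside.
- polish_bottle: Bystander: small nail polish bottle, 28 mm across, 68 mm high, at the near end of the book. Origin: centre of its underside.
- hair_oil: Bystander: amber bottle, 52 mm across, 165 mm high, on the right. Origin: centre of its underside.
- brush_mug: Bystander: white mug with make-up brushes, 80 mm across, about 195 mm high over the brushes, on the right. Origin: centre of its underside.
- jelly_jar: Bystander: clear jar with white cap, 72 mm across, 70 mm high, on the left. Origin: centre of its underside.
There are look-alikes about, which are no part of the job. There is more than one size of the sunglasses_case; the job needs the smallest.

How it is judged:
By the outcome, as a careful person would: the job done as asked, in the order asked, and still so for the second after the job is handed in, with the robot touching nothing.
It also fails if it takes over 56 s, if anything falls off the work surface, if the arm or the gripper's body presses on something with over 40 N, if the wrist force passes 120 N, or if a joint passes its speed limit or range.

## Working session

There is one attempt and no reset: what is moved stays moved. The work goes in short steps, Python scripts to look and compute and a tool call to move; the robot and the scene stay as the last step left them, time stands still between calls to the robot, and variables do not carry over. Pictures are saved under pics/ and viewed, and the job is handed in when it is done.

Besides the shell and the picture viewer there is one more tool, called after "Request:" by a JSON object that holds its "method" and its "body". servo_tool: Moves the arm, as the interface text tells. Its arguments: {"type":"object","properties":{"increments":{"type":"string"}},"required":["increments"]}

```bash
mkdir -p pics; cat > h.py <<'E'
import numpy as np, cv2
from scipy.spatial.transform import Rotation as R
from bench import ctrl
def cam(n):
    p,d=ctrl.camera(n); P=ctrl.camera_params(n); return p,d,P
def rot(P):
    a=np.array(P['attitude'],float)
    return a if a.shape==(3,3) else R.from_quat(a[[1,2,3,0]]).as_matrix()
def pts(d,P):
    K=np.array(P['mtx']);v,u=np.indices(d.shape)
    c=np.stack([(u-K[0,2])/K[0,0]*d,(v-K[1,2])/K[1,1]*d,d],-1)
    return c@rot(P).T+np.array(P['position'])
def shot(n,tag):
    p,d,P=cam(n); cv2.imwrite(f'pics/{tag}.png',p[...,::-1]); np.savez(f'{tag}.npz',p=p,d=d,w=pts(d,P)); return p,d,pts(d,P)
E
python3 - <<'E'
from h import *
for n in('top','side'):
    shot(n,n+'0'); print(ctrl.camera_params(n))
o=ctrl.get_obs();print(o)
E
```

```text
{'mtx': array([[419.84069149,   0.        , 272.33501845],
       [  0.        , 419.84069149, 207.63369131],
       [  0.        ,   0.        ,   1.        ]]), 'position': array([0.28413805, 0.00269156, 1.28493974]), 'attitude': array([ 0.06407776, -0.69513363,  0.71251583, -0.07074222])}
{'mtx': array([[456.22854565,   0.        , 271.35683446],
       [  0.        , 456.22854565, 208.55634896],
       [  0.        ,   0.        ,   1.        ]]), 'position': array([0.41340518, 0.76825366, 0.80436344]), 'attitude': array([ 0.02879745, -0.04853098,  0.92412978, -0.37788834])}
{'time_s': 0.1, 'q': array([ 1.02469173e+00,  1.81447978e-01,  1.60789656e+00, -2.00863815e-05,
        1.35382644e+00, -2.06290372e-01]), 'dq': array([ 1.63774102e-03, -2.41288460e-03, -2.09264454e-03,  9.67268256e-04,
        1.44424146e-04,  1.87980258e-05]), 'joint_efforts': array([ 2.23050929e-04, -4.45873153e+01, -3.52235305e+01, -2.53003218e-04,
        4.03403930e-03,  2.76323178e-06]), 'eef_pos': array([0.19138781, 0.54171297, 0.24749032]), 'eef_rot': array([ 3.22985073e-04,  8.16488526e-01,  5.77361121e-01, -7.20106386e-04]), 'wrist_force': array([ 0.23638278,  0.28067013, -1.07883318]), 'torque': array([-0.01432319, -0.01409909, -0.04562828]), 'opening': 1.0004114015137937}
```

View pics/top0.png

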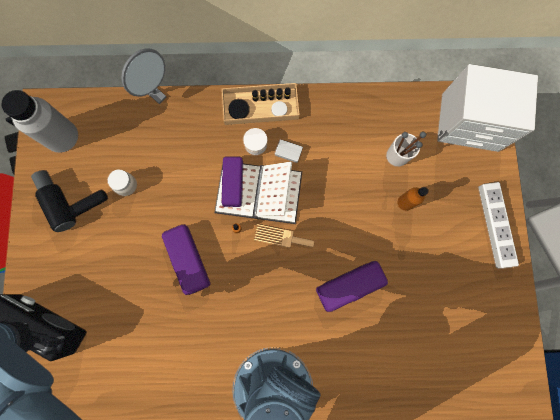

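View pics/side0.png

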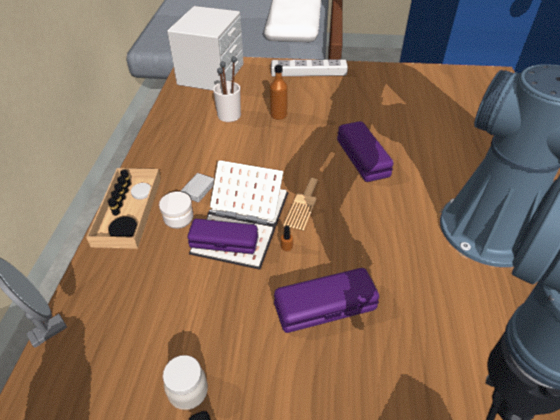

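```bash
python3 - <<'E'
from h import *
z=np.load('top0.npz');p=z['p'];w=z['w']
cv2.imwrite('pics/crop0.png',cv2.resize(p[110:270,110:330],None,fx=3.6,fy=3.6,interpolation=cv2.INTER_CUBIC)[...,::-1])
hsv=cv2.cvtColor(p,cv2.COLOR_RGB2HSV)
m=((hsv[...,0]>125)&(hsv[...,0]<160)&(hsv[...,1]>80)).astype(np.uint8)
n,l,s,c=cv2.connectedComponentsWithStats(m)
for i in range(1,n):
  if s[i,4]>200:
    q=w[l==i]; h=q[:,2]; t=q[h>h.max()-.02]
    r=cv2.minAreaRect((q[h>0.02][:,:2]*1000).astype(np.float32))
    print(c[i],s[i,4],h.min(),h.max(),r)
for u,v in [(218,213),(222,165),(297,222),(300,172),(258,215),(262,165),(293,164),(286,215),(258,200),(264,170)]:
    print((u,v),w[v,u].round(4))
E
```

```text
[231.69565217 181.22567288] 966 0.0009683905236352874 1.2849397419695114 ((480.46630859375, 84.25418090820312), (416.2837829589844, 86.58395385742188), 10.810378074645996)
[185.28387788 259.3535083 ] 1867 0.0011531845255130513 1.2849397419695114 ((329.78826904296875, 188.139404296875), (348.6339416503906, 156.0569610595703), 52.05646896362305)
[351.54129406 285.77380326] 1901 0.01270344112966737 1.2849397419695114 ((271.8158264160156, -172.90505981445312), (104.89897918701172, 336.0657958984375), 13.321063041687012)
(218, 213) [0.5174 0.1552 0.0109]
(222, 165) [0.6725 0.1432 0.0052]
(297, 222) [ 4.852e-01 -8.790e-02  1.000e-04]
(300, 172) [ 0.6423 -0.1024  0.0106]
(258, 215) [0.5035 0.0316 0.0379]
(262, 165) [0.6663 0.0165 0.0163]
(293, 164) [ 0.6711 -0.0818  0.0035]
(286, 215) [ 0.5055 -0.0539  0.0143]
(258, 200) [0.5511 0.0309 0.0311]
(264, 170) [0.6456 0.0105 0.031 ]
```

View pics/crop0.png

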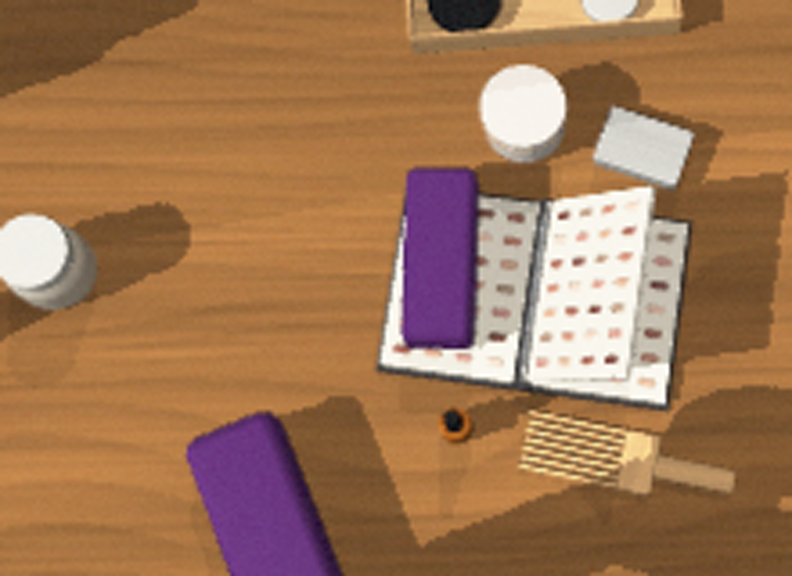

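```bash
cat >> h.py <<'E'
def ray(n,u,v,z):
    P=ctrl.camera_params(n);K=np.array(P['mtx']);d=rot(P)@np.array([(u-K[0,2])/K[0,0],(v-K[1,2])/K[1,1],1]);c=np.array(P['position']);return c+d*(z-c[2])/d[2]
E
python3 - <<'E'
from h import *
A=ray('top',214.7,213.1,.003);B=ray('top',295.3,223.3,.003);C=ray('top',301.7,171.7,.003)
print(A,B,C,np.linalg.norm(A-B),np.linalg.norm(B-C))
s=ray('top',254.7,216.9,.018);f=ray('top',261.4,165.6,.018);print(s,f,(s+f)/2,np.linalg.norm(s-f))
y=(A-B)[:2];x=(C-B)[:2];print(np.degrees(np.arctan2(-y[0],y[1])),np.degrees(np.arctan2(x[1],x[0])))
z=np.load('top0.npz');p=z['p'];w=z['w'];d=z['d']
hsv=cv2.cvtColor(p,cv2.COLOR_RGB2HSV)
m=((hsv[...,0]>125)&(hsv[...,0]<160)&(hsv[...,1]>80)).astype(np.uint8)
n,l,st,c=cv2.connectedComponentsWithStats(m)
for i in range(1,n):
  if st[i,4]>200:
    q=w[(l==i)&(d>0)]; h=q[:,2]; k=np.percentile(h,90); t=q[h>k-.012]
    r=cv2.minAreaRect((t[:,:2]*1000).astype(np.float32)); print(c[i],h.min(),k,r,t[:,:2].mean(0))
# book frame
o=(A+C)[:2]/2; ux=x/np.linalg.norm(x)+np.array([y[1],-y[0]])/np.linalg.norm(y); ux/=np.linalg.norm(ux); print('o',o,'ux',ux,np.degrees(np.arctan2(ux[1],ux[0])))
# white leaf pixels plane
uy=np.array([-ux[1],ux[0]])
b=np.stack([(w[...,:2]-o)@ux,(w[...,:2]-o)@uy,w[...,2]],-1)
mm=(d>0)&(abs(b[...,0])<.07)&(b[...,1]<-.01)&(b[...,1]>-.13)&(b[...,2]>.02)&(b[...,2]<.2)
q=b[mm];print(mm.sum(),q.min(0),q.max(0),np.polyfit(q[:,1],q[:,2],1))
z=np.load('side0.npz');w=z['w'];d=z['d']
b=np.stack([(w[...,:2]-o)@ux,(w[...,:2]-o)@uy,w[...,2]],-1)
mm=(d>0)&(abs(b[...,0])<.07)&(b[...,1]<-.01)&(b[...,1]>-.13)&(b[...,2]>.02)&(b[...,2]<.2)
q=b[mm];print(mm.sum(),q.min(0),q.max(0),np.polyfit(q[:,1],q[:,2],1))
mm=(d>0)&(abs(b[...,0])<.1)&(b[...,1]>.01)&(b[...,1]<.2)&(b[...,2]>.02)&(b[...,2]<.2)
q=b[mm];print(q.min(0),q.max(0))
q=w[215:228,162:190].reshape(-1,3)
for nm,(u,v),h in [('pot',(255,139),.058),('polish',(236,227),.068),('jar',(119.5,181),.07)]: print(nm,ray('top',u,v,h))
E
```

```text
[0.51882607 0.16639606 0.003     ] [ 0.48081056 -0.08228715  0.003     ] [ 0.64532219 -0.10844258  0.003     ] 0.2515720907552146 0.16657786150094556
[0.50131694 0.04223746 0.018     ] [0.66383465 0.01841687 0.018     ] [0.58257579 0.03032716 0.018     ] 0.16425415347216782
-8.691361669784126 -9.033752196358169
[231.69565217 181.22567288] 0.0009683905236352874 0.061296799482750686 ((609.7561645507812, 108.89598846435547), (59.514488220214844, 148.54443359375), 87.36768341064453) [0.6076076  0.10840742]
[185.28387788 259.3535083 ] 0.0011531845255130513 0.06141317625462408 ((377.2567443847656, 248.21705627441406), (197.56552124023438, 78.05923461914062), 21.767597198486328) [0.37543913 0.24706397]
[351.54129406 285.77380326] 0.01270344112966737 0.06120308067616609 ((287.8226013183594, -238.0618133544922), (77.09568786621094, 197.27392578125), 22.941679000854492) [ 0.28714432 -0.23639489]
o [0.58207413 0.02897674] ux [ 0.98806076 -0.15406472] -8.862556933071147
1201 [-0.06987061 -0.11423062  0.02002241] [ 0.06984141 -0.01009453  0.11018349] [-0.93018451  0.02735854]
2448 [-0.06998658 -0.08748742  0.02752359] [ 0.06996892 -0.01002024  0.10634538] [-0.96784474  0.02365075]
[-0.06482006  0.05141971  0.02013728] [0.08953451 0.12499942 0.06002544]
pot [0.7371843  0.03584442 0.058     ]
polish [0.46411443 0.09585437 0.068     ]
jar [0.61047673 0.44089317 0.07      ]
```

Request:
{"method": "servo_tool", "body": {"increments": "0 0 0 0.173 1;0 0 0 0.173 1;0 0 0 0.173 1;0 0 0 0.173 1;0 0 0 0.173 1;0 0 0 0.173 1;0 0 0 0.173 1;0 0 0 0.173 1;0 0 0 0 1"}}

```text
time_s: 1.23
eef_pos: [0.1915, 0.5419, 0.2478]
eef_rot: [0.0, 0.997, -0.076, -0.0]
wrist_force: [0.5, 1.2, -0.9]
opening: 0.998
```

```bash
cat >> h.py <<'E'
O=np.array([.5821,.0292]);UX=np.array([.98806,-.15406]);UY=np.array([.15406,.98806])
def st():
    o=ctrl.get_obs();p=o['eef_pos'];r=R.from_quat(np.array(o['eef_rot'])[[1,2,3,0]]).as_matrix()
    print('t',round(o['time_s'],2),'book',((p[:2]-O)@UX*1000).round(1),((p[:2]-O)@UY*1000).round(1),'z',(p[2]*1000).round(1),'xdir',np.degrees(np.arctan2(r[1,0],r[0,0])).round(2),'F',np.round(o['wrist_force'],2),'op',round(o['opening'],2)); return p,r
def to(bx,by,z):
    p,r=st();t=np.r_[O+UX*bx+UY*by,z];print('tool cm',((t-p)@r*100).round(2))
E
python3 -c "
from h import *
to(.014,.027,.15)"
```

```text
t 1.23 book -464.9 446.4 z 247.8 xdir -8.68 F [ 0.53  1.18 -0.95] op 1.0
tool cm [47.76 42.08  9.8 ]
```

Request:
{"method": "servo_tool", "body": {"increments": "4.3 3.8 0 0 1;4.3 3.8 0 0 1;4.3 3.8 0 0 1;4.3 3.8 0 0 1;4.3 3.8 0 0 1;4.3 3.8 0 0 1;4.3 3.8 0 0 1;4.3 3.8 0 0 1;4.3 3.8 0 0 1;4.3 3.8 0 0 1"}}

```text
time_s: 2.48
eef_pos: [0.5596, 0.0994, 0.2482]
eef_rot: [-0.0, 0.997, -0.074, 0.0]
wrist_force: [0.9, 0.2, 0.7]
opening: 0.999
```

Request:
{"method": "servo_tool", "body": {"increments": "4.7 4.0 1 0 1;0 0 4 0 1;0 0 4 0 1;0 0 0 0 1;0 0 0 0 1"}}

```text
time_s: 3.1
eef_pos: [0.5998, 0.0545, 0.1597]
eef_rot: [0.0, 0.997, -0.075, 0.001]
wrist_force: [0.6, 0.2, 0.4]
opening: 0.994
```

```bash
python3 -c "
from h import *
to(.014,.027,.10)
shot('side','side1');shot('top','top1')
p=np.load('side1.npz')['p'];cv2.imwrite('pics/side1c.png',cv2.resize(p[100:300,130:350],None,fx=3,fy=3)[...,::-1])"
```

```text
t 3.1 book 13.6 27.7 z 159.7 xdir -8.66 F [0.57 0.23 0.4 ] op 0.99
tool cm [0.03 0.07 5.97]
```

View pics/side1c.png

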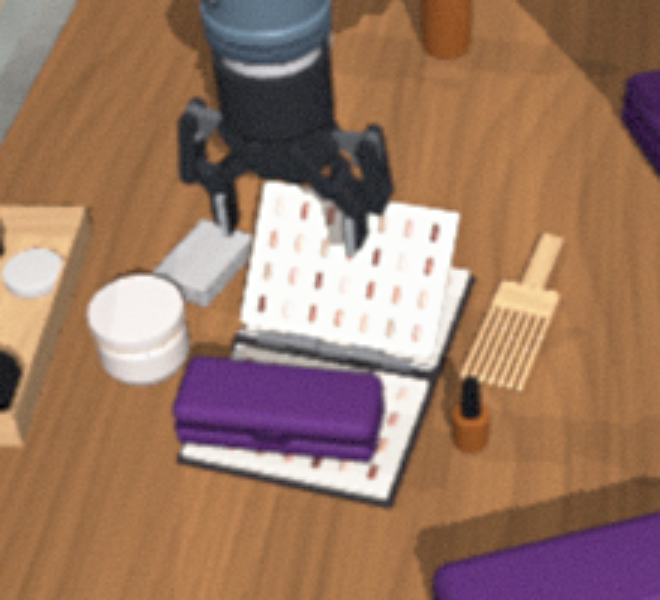

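```bash
python3 -c "
from h import *
z=np.load('side1.npz');w=z['w'];d=z['d'];p=z['p']
b=np.stack([(w[...,:2]-O)@UX,(w[...,:2]-O)@UY,w[...,2]],-1)
for u in range(200,212,2):
  for v in range(168,182,2): print((u,v),(b[v,u]*1000).round(0),p[v,u]) if p[v,u].max()<110 else 0
for u in range(240,258,2):
  for v in range(172,188,2): print((u,v),(b[v,u]*1000).round(0),p[v,u]) if p[v,u].max()<110 else 0
"
```

```text
(200, 168) [ 68.  36. 181.] [84 65 53]
(200, 170) [ 168. -152.   -2.] [97 71 51]
(202, 172) [ 66.  35. 169.] [ 90  94 101]
(202, 174) [ 67.  35. 163.] [101 102 104]
(206, 168) [ 56.  34. 182.] [24 24 22]
(206, 170) [ 56.  36. 178.] [32 32 32]
(206, 172) [ 56.  36. 171.] [37 42 42]
(206, 174) [ 56.  38. 168.] [51 52 57]
(206, 176) [ 57.  37. 161.] [58 58 61]
(208, 168) [ 56.  24. 173.] [40 30 21]
(208, 170) [ 56.  26. 169.] [29 28 25]
(208, 172) [ 56.  27. 164.] [34 31 31]
(208, 174) [ 56.  29. 160.] [42 31 20]
(208, 176) [ 56.  29. 155.] [105  93  88]
(246, 172) [-36.  41. 196.] [91 93 99]
(248, 172) [-40.  41. 197.] [43 46 48]
(248, 174) [-37.  35. 185.] [70 71 72]
(248, 176) [-37.  34. 179.] [72 73 76]
(248, 178) [-36.  34. 173.] [76 79 84]
(248, 180) [-36.  35. 169.] [80 85 87]
(248, 182) [-37.  37. 165.] [91 94 97]
(250, 172) [-42.  35. 191.] [27 30 33]
(250, 174) [-42.  36. 187.] [35 41 41]
(250, 176) [-41.  34. 180.] [32 34 40]
(250, 178) [-41.  34. 174.] [37 36 46]
(250, 180) [-40.  33. 168.] [60 62 62]
```

Request:
{"method": "servo_tool", "body": {"increments": "0 0.1 3 0 1;0 0 3 0 1;0 0 3 0 1;0 0 2 0 1;0 0 1 0 1;0 0 0.5 0 1;0 0 0 0 1;0 0 0 0 1"}}

```text
time_s: 4.2
eef_pos: [0.5996, 0.0533, 0.0342]
eef_rot: [0.0, 0.997, -0.076, 0.001]
wrist_force: [0.7, -0.6, 0.7]
opening: 0.998
```

```bash
python3 -c "
from h import *
to(.014,.027,.031)
shot('side','side2');shot('top','top2')
p=np.load('side2.npz')['p'];cv2.imwrite('pics/side2c.png',cv2.resize(p[100:300,130:350],None,fx=3,fy=3)[...,::-1])"
```

```text
t 4.2 book 13.6 26.5 z 34.2 xdir -8.76 F [ 0.74 -0.61  0.73] op 1.0
tool cm [ 0.04 -0.05  0.32]
```

View pics/side2c.png

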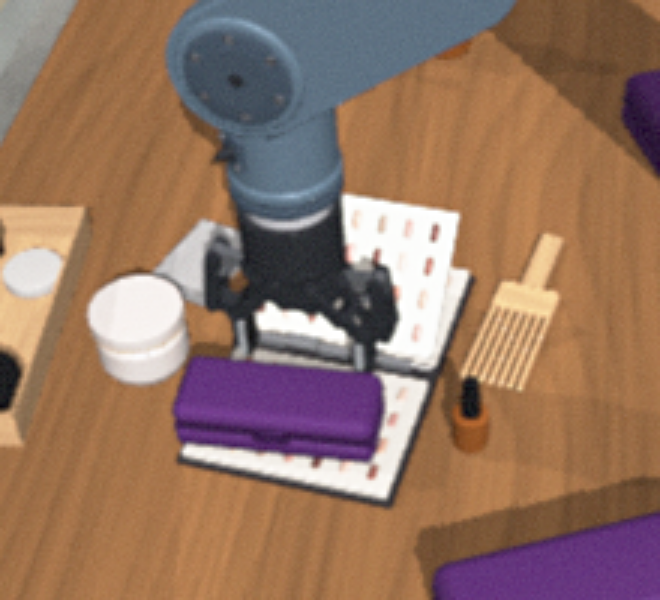

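Request:
{"method": "servo_tool", "body": {"increments": "0 -0.5 0.3 0 1;0 -0.5 0 0 1;0 -0.5 0 0 1;0 -0.5 0 0 1;0 -0.5 0 0 1;0 -0.5 0 0 1;0 -0.5 0 0 1;0 -0.5 0 0 1;0 -0.5 0 0 1;0 -0.5 0 0 1"}}

```text
time_s: 5.55
eef_pos: [0.6066, 0.1031, 0.0303]
eef_rot: [0.0, 0.997, -0.076, 0.0]
wrist_force: [-1.2, -0.8, 0.0]
opening: 1.002
```

```bash
python3 -c "
from h import *
st()
shot('side','side3');shot('top','top3')
p=np.load('side3.npz')['p'];cv2.imwrite('pics/side3c.png',cv2.resize(p[100:300,130:350],None,fx=3,fy=3)[...,::-1])"
```

```text
t 5.55 book 12.8 76.8 z 30.3 xdir -8.77 F [-1.18 -0.82  0.01] op 1.0
```

View pics/side3c.png

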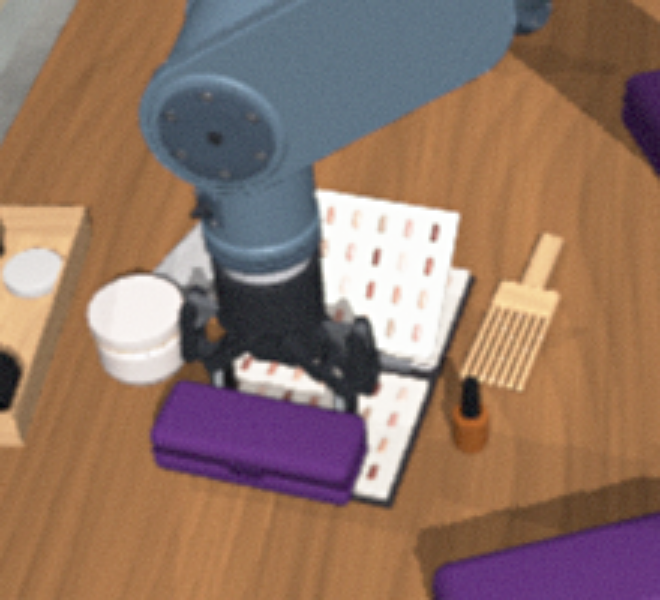

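Request:
{"method": "servo_tool", "body": {"increments": "0 -0.4 0 0 1;0 -0.4 0 0 1;0 -0.4 0 0 1;0 -0.4 0 0 1;0 -0.4 0 0 1;0 -0.4 0 0 1;0 -0.4 0 0 1;0 -0.4 0 0 1;0 -0.4 0 0 1;0 -0.4 0 0 1"}}

```text
time_s: 6.9
eef_pos: [0.6126, 0.1426, 0.0303]
eef_rot: [0.0, 0.997, -0.076, -0.0]
wrist_force: [0.5, -0.5, -0.0]
opening: 1.0
```

```bash
python3 -c "
from h import *
st()
shot('side','side4')
p=np.load('side4.npz')['p'];cv2.imwrite('pics/side4c.png',cv2.resize(p[100:300,130:350],None,fx=3,fy=3)[...,::-1])"
```

```text
t 6.9 book 12.7 116.7 z 30.3 xdir -8.77 F [ 0.51 -0.49 -0.01] op 1.0
```

View pics/side4c.png

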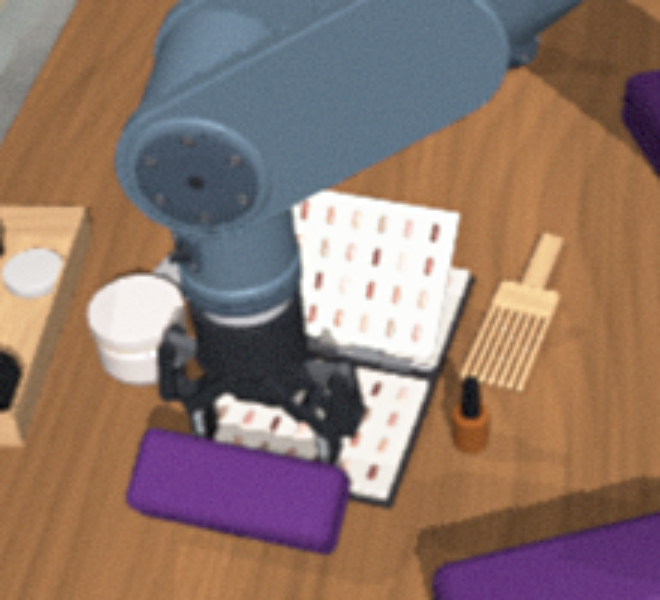

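Request:
{"method": "servo_tool", "body": {"increments": "0 -0.4 0 0 1;0 -0.4 0 0 1;0 -0.4 0 0 1;0 -0.4 0 0 1;0 -0.4 0 0 1;0 -0.4 0 0 1;0 -0.3 0 0 1;0 0 0 0 1;0 1.2 0 0 1;0 1 0 0 1"}}

```text
time_s: 8.2
eef_pos: [0.6132, 0.1462, 0.0303]
eef_rot: [0.0, 0.997, -0.077, -0.0]
wrist_force: [0.2, -0.2, -1.2]
opening: 1.003
```

```bash
python3 -c "
from h import *
st()
shot('side','side5')
p=np.load('side5.npz')['p'];cv2.imwrite('pics/side5c.png',cv2.resize(p[100:300,130:350],None,fx=3,fy=3)[...,::-1])"
```

```text
t 8.2 book 12.7 120.4 z 30.3 xdir -8.78 F [ 0.22 -0.21 -1.16] op 1.0
```

View pics/side5c.png

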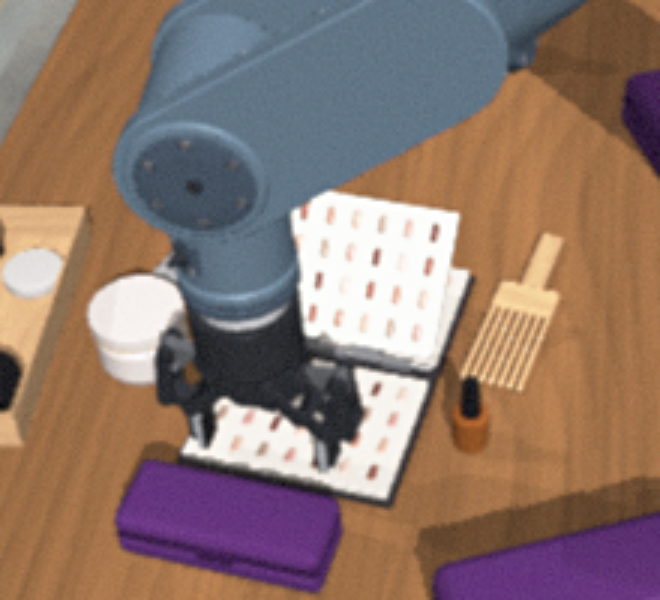

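```bash
cat >> h.py <<'E'
def case(tag):
    z=np.load(tag+'.npz');p,d,w=z['p'],z['d'],z['w'];hsv=cv2.cvtColor(p,cv2.COLOR_RGB2HSV)
    b=np.stack([(w[...,:2]-O)@UX,(w[...,:2]-O)@UY,w[...,2]],-1)
    m=(hsv[...,0]>125)&(hsv[...,0]<160)&(hsv[...,1]>80)&(d>0)&(abs(b[...,0])<.12)&(b[...,1]>.08)&(b[...,1]<.3)
    q=b[m];t=q[q[:,2]>np.percentile(q[:,2],85)-.012]
    i=t[(t[:,1]>t[:,1].min()+.015)&(t[:,1]<t[:,1].max()-.015)]
    A=np.c_[i[:,:2],np.ones(len(i))];c,*_=np.linalg.lstsq(A,i[:,2],rcond=None)
    print('case n',m.sum(),'ymin/max',q[:,1].min(),q[:,1].max(),'z med',np.median(i[:,2]),'slopes',c[:2],cv2.minAreaRect((t[:,:2]*1000).astype(np.float32)))
E
python3 -c "
from h import *
case('side5')"
```

```text
case n 2267 ymin/max 0.11907061596382155 0.21953840243123451 z med 0.04197859731657344 slopes [0.00657708 0.02241859] ((15.54526138305664, 168.38841247558594), (149.36611938476562, 99.35237884521484), 0.5181897878646851)
```

Request:
{"method": "servo_tool", "body": {"increments": "0 0 -4 0 1;0 0 -4.5 0 0.5;0 0 -4.5 0 0;0 0 -4.5 0 0;0 4.5 0 0 0;0 4.5 0 0 0;0 4.5 0 0 0;0 4.5 0 0 0;0 4 0 0 0;-1.3 4 0 0 0"}}

```text
time_s: 9.5
eef_pos: [0.5606, -0.1098, 0.2054]
eef_rot: [0.0, 0.997, -0.077, 0.0]
wrist_force: [-0.5, 0.0, 0.1]
opening: -0.004
```

Request:
{"method": "servo_tool", "body": {"increments": "0 0 0 0 0;0 0 0 0 0"}}

```text
time_s: 9.75
eef_pos: [0.5608, -0.1078, 0.2054]
eef_rot: [-0.0, 0.997, -0.077, 0.0]
wrist_force: [0.7, 0.0, -0.4]
opening: -0.003
```

```bash
python3 -c "
from h import *
to(0,-.14,.1)
shot('top','top6');shot('side','side6');case('top6');case('side6')
for n in ('top','side'):
  z=np.load(n+'6.npz');w=z['w'];d=z['d'];p=z['p']
  b=np.stack([(w[...,:2]-O)@UX,(w[...,:2]-O)@UY,w[...,2]],-1)
  mm=(d>0)&(b[...,0]<-.03)&(abs(b[...,0])<.07)&(b[...,1]<-.02)&(b[...,1]>-.085)&(b[...,2]>.03)&(b[...,2]<.13)&(p.min(-1)>120)
  q=b[mm];print(mm.sum(),q.min(0),q.max(0),np.polyfit(q[:,1],q[:,2],1))
cv2.imwrite('pics/both6.png',np.vstack([cv2.resize(np.load(n+'6.npz')['p'][100:260,130:350],None,fx=1.8,fy=1.8) for n in ('top','side')])[...,::-1])"
```

```text
t 9.75 book 0.1 -138.7 z 205.4 xdir -8.83 F [ 0.73  0.02 -0.38] op -0.0
tool cm [-1.000e-02  1.400e-01  1.054e+01]
case n 987 ymin/max 0.15289683978848206 0.21458721763771546 z med 0.04542490705494617 slopes [ 0.00980495 -0.00166098] ((18.12008285522461, 183.9858856201172), (149.8765869140625, 59.83958435058594), 0.24804148077964783)
case n 2267 ymin/max 0.12655742539195666 0.21944571558878817 z med 0.042208710434703756 slopes [ 0.00863182 -0.00194017] ((15.639717102050781, 187.63641357421875), (60.010643005371094, 149.62973022460938), 89.87512969970703)Traceback (most recent call last):
  File "<string>", line 9, in <module>
    q=b[mm];print(mm.sum(),q.min(0),q.max(0),np.polyfit(q[:,1],q[:,2],1))
                           ~~~~~^^^
    return umr_minimum(a, axis, None, out, keepdims, initial, where)
ValueError: zero-size array to reduction operation minimum which has no identity
```

```bash
python3 -c "
from h import *
cv2.imwrite('pics/both6.png',np.vstack([cv2.resize(np.load(n+'6.npz')['p'][100:260,130:350],None,fx=1.8,fy=1.8) for n in ('top','side')])[...,::-1])
z=np.load('side6.npz');w=z['w'];d=z['d'];p=z['p']
b=np.stack([(w[...,:2]-O)@UX,(w[...,:2]-O)@UY,w[...,2]],-1)
mm=(d>0)&(abs(b[...,0])<.07)&(b[...,1]<-.02)&(b[...,1]>-.085)&(b[...,2]>.03)&(b[...,2]<.13)
q=b[mm];print(mm.sum(),np.polyfit(q[:,1],q[:,2],1))"
```

```text
2105 [-0.96785713  0.0235939 ]
```

View pics/both6.png

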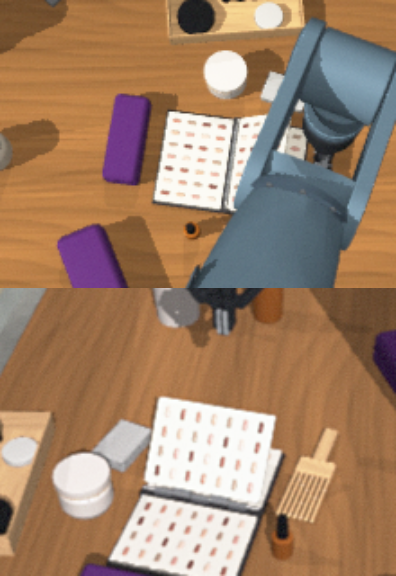

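Request:
{"method": "servo_tool", "body": {"increments": "0 0 4 0 0;0 0 4 0 0;0 0 3.3 0 0;0 0 0 0 0;0 -1 0 0 0;0 -1 0 0 0;0 -1 0 0 0;0 -0.6 0 0 0;0 -0.6 0 0 0;0 -0.6 -0.3 0 0"}}

```text
time_s: 11.1
eef_pos: [0.5687, -0.0608, 0.096]
eef_rot: [0.001, 0.997, -0.077, 0.001]
wrist_force: [-1.0, -2.9, 2.7]
opening: -0.001
```

```bash
python3 -c "
from h import *
st()
shot('side','side7')
p=np.load('side7.npz')['p'];cv2.imwrite('pics/side7c.png',cv2.resize(p[80:300,130:350],None,fx=2.5,fy=2.5)[...,::-1])"
```

```text
t 11.1 book 0.6 -91.0 z 96.0 xdir -8.78 F [-1.04 -2.86  2.71] op -0.0
```

View pics/side7c.png

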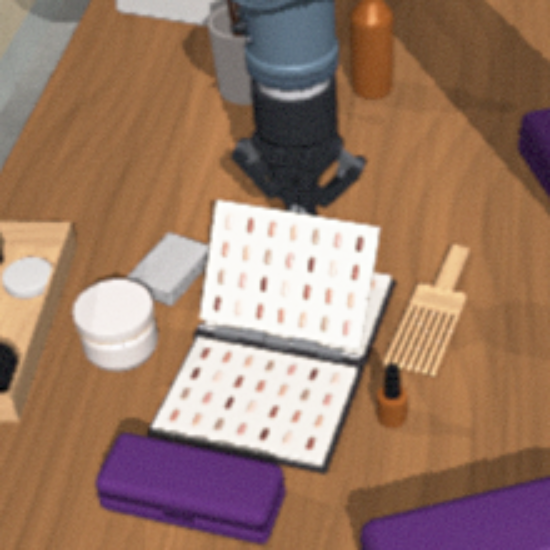

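Request:
{"method": "servo_tool", "body": {"increments": "0 -0.75 -0.6 0 0;0 -0.75 -0.5 0 0;0 -0.75 -0.5 0 0;0 -0.75 -0.4 0 0;0 -0.75 -0.4 0 0;0 -0.75 -0.3 0 0;0 -0.75 -0.3 0 0;0 -0.75 -0.2 0 0;0 -0.75 -0.1 0 0;0 -0.75 -0.1 0 0"}}

```text
time_s: 12.4
eef_pos: [0.5797, 0.0143, 0.1293]
eef_rot: [0.0, 0.997, -0.076, -0.0]
wrist_force: [-0.8, -0.7, -0.8]
opening: -0.002
```

```bash
python3 -c "
from h import *
st()
shot('side','side8')
p=np.load('side8.npz')['p'];cv2.imwrite('pics/side8c.png',cv2.resize(p[80:300,130:350],None,fx=2.5,fy=2.5)[...,::-1])"
```

```text
t 12.4 book -0.1 -15.1 z 129.3 xdir -8.77 F [-0.8  -0.73 -0.76] op -0.0
```

View pics/side8c.png

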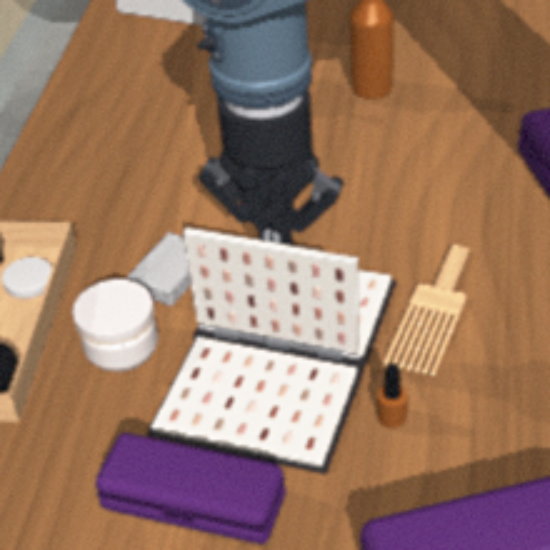

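Request:
{"method": "servo_tool", "body": {"increments": "0 -0.8 0 0 0;0 -0.8 0.1 0 0;0 -0.8 0.1 0 0;0 -0.8 0.1 0 0;0 -0.72 0.3 0 0;0 -0.72 0.35 0 0;0 -0.72 0.4 0 0;0 -0.72 0.45 0 0;0 -0.6 0.55 0 0;0 -0.6 0.6 0 0"}}

```text
time_s: 13.7
eef_pos: [0.5908, 0.0862, 0.0994]
eef_rot: [-0.0, 0.997, -0.076, -0.0]
wrist_force: [0.0, -0.1, -0.0]
opening: 0.002
```

```bash
python3 -c "
from h import *
st()
shot('side','side9')
p=np.load('side9.npz')['p'];cv2.imwrite('pics/side9c.png',cv2.resize(p[80:300,130:350],None,fx=2.5,fy=2.5)[...,::-1])"
```

```text
t 13.7 book -0.2 57.7 z 99.4 xdir -8.77 F [ 0.04 -0.1  -0.03] op 0.0
```

View pics/side9c.png

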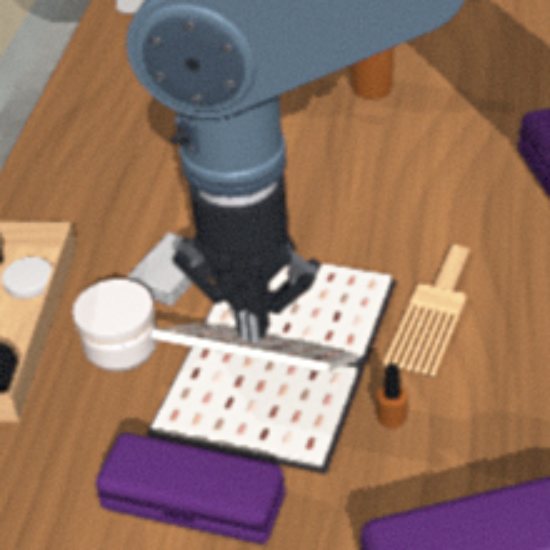

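Request:
{"method": "servo_tool", "body": {"increments": "0 -0.55 0.6 0 0;0 -0.55 0.6 0 0;0 -0.27 0.57 0 0;0 -0.27 0.57 0 0;0 -0.27 0.57 0 0;0 -0.27 0.57 0 0;0 -0.11 0.5 0 0;0 -0.11 0.5 0 0;0 -0.11 0.5 0 0;0 -0.11 0.5 0 0"}}

```text
time_s: 15.0
eef_pos: [0.5947, 0.1116, 0.0447]
eef_rot: [0.0, 0.997, -0.076, 0.0]
wrist_force: [-0.0, 0.2, 0.9]
opening: -0.001
```

Request:
{"method": "servo_tool", "body": {"increments": "0 0 0.2 0 0;0 0 0.15 0 0;0 0 0 0 0"}}

```text
time_s: 15.38
eef_pos: [0.5947, 0.1116, 0.0414]
eef_rot: [0.0, 0.997, -0.076, -0.0]
wrist_force: [-0.9, 0.0, 0.1]
opening: -0.0
```

```bash
python3 -c "
from h import *
st()
shot('side','side10')
p=np.load('side10.npz')['p'];cv2.imwrite('pics/side10c.png',cv2.resize(p[80:300,130:350],None,fx=2.5,fy=2.5)[...,::-1])"
```

```text
t 15.38 book -0.2 83.4 z 41.4 xdir -8.77 F [-0.93  0.03  0.09] op -0.0
```

View pics/side10c.png

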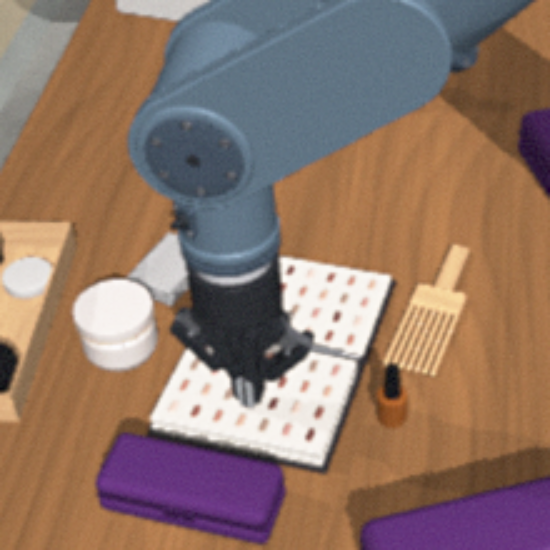

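Nearly flat with no firm contact yet; press down in small steps until the force shows the stop.

Request:
{"method": "servo_tool", "body": {"increments": "0 0 0.1 0 0;0 0 0.1 0 0;0 0 0 0 0"}}

```text
time_s: 15.8
eef_pos: [0.595, 0.1117, 0.04]
eef_rot: [-0.0, 0.997, -0.076, 0.0]
wrist_force: [-1.2, 0.1, 5.4]
opening: -0.002
```

Request:
{"method": "servo_tool", "body": {"increments": "0 0 0.1 0 0;0 0 0 0 0"}}

```text
time_s: 16.05
eef_pos: [0.595, 0.1117, 0.0399]
eef_rot: [0.0, 0.997, -0.076, 0.0]
wrist_force: [-4.4, -0.1, 11.6]
opening: 0.005
```

Request:
{"method": "servo_tool", "body": {"increments": "0 0 0 0 0;0 0 -0.5 0 0;0 0 -2 0 0;0 0 -4 0 0;0 0 -5 0 0;0 0 -5 0 0;-5 2 0 0 0;-6 1 0 0 0;-6 1 0 0 0;-6 1 0 0 0"}}

```text
time_s: 17.3
eef_pos: [0.3582, 0.0973, 0.2042]
eef_rot: [0.0, 0.997, -0.076, 0.001]
wrist_force: [0.5, 0.5, 1.5]
opening: 0.001
```

Request:
{"method": "servo_tool", "body": {"increments": "-6 1 0 0 0;0 0 0 0 0;0 0 0 0 0"}}

```text
time_s: 17.68
eef_pos: [0.3, 0.0965, 0.2049]
eef_rot: [0.0, 0.997, -0.076, 0.002]
wrist_force: [0.5, 0.1, 0.5]
opening: 0.002
```

```bash
python3 -c "
from h import *
st()
shot('top','topF');shot('side','sideF');case('topF');case('sideF')
for n in('top','side'):
  z=np.load(n+'F.npz');w=z['w'];d=z['d'];p=z['p']
  b=np.stack([(w[...,:2]-O)@UX,(w[...,:2]-O)@UY,w[...,2]],-1)
  for lo,hi in((.015,.115),(-.115,-.015)):
    mm=(d>0)&(abs(b[...,0])<.06)&(b[...,1]>lo)&(b[...,1]<hi)&(b[...,2]<.15); q=b[mm];print(n,lo,mm.sum(),np.median(q[:,2]),np.polyfit(q[:,1],q[:,2],1))
  a=np.load(n+'0.npz')['p'];b2=p
cv2.imwrite('pics/F.png',np.vstack([cv2.resize(np.load(n+'F.npz')['p'][100:260,110:330],None,fx=1.8,fy=1.8) for n in ('top','side')])[...,::-1])"
```

```text
t 17.68 book -289.1 23.0 z 204.9 xdir -8.77 F [0.52 0.11 0.49] op 0.0
case n 987 ymin/max 0.15336132510061445 0.21446759956513498 z med 0.04542929412497232 slopes [ 0.00557363 -0.00089388] ((18.250396728515625, 183.58059692382812), (59.54603576660156, 148.71388244628906), 89.3927993774414)
case n 2270 ymin/max 0.12775105505668405 0.21846754973780216 z med 0.0421001795990637 slopes [0.00930185 0.01427649] ((15.81646728515625, 187.54586791992188), (150.04641723632812, 61.335121154785156), 0.8476241230964661)
top 0.015 1219 0.023347894105793188 [0.00106168 0.02324789]
top -0.115 1201 0.013020312458206007 [0.00129968 0.01310231]
side 0.015 1712 0.01978019373472184 [0.00035867 0.01981839]
side -0.115 1341 0.009774189542895217 [0.00061604 0.00984116]
```

View pics/F.png

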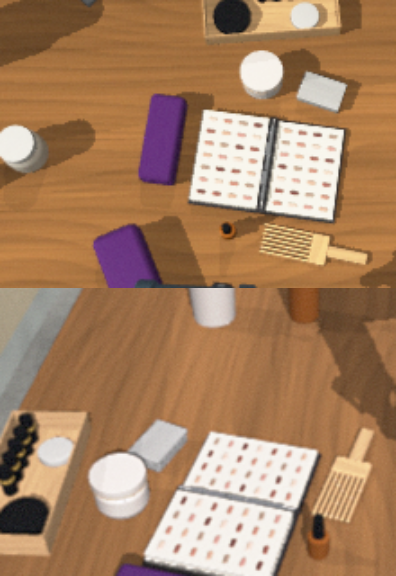

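```bash
python3 -c "
from h import *
print(ctrl.hand_in())"
```

```text
the job is handed in; nothing more can be done
None
```

The case is off the book and the leaf is turned over and pressed flat. I handed the job in at about 17.8 s, with the arm clear of everything.

**Which case:** Of the three purple cases in the top view, at (232,181), (186,259) and (352,287), I used the one on the left-hand page at (232,181). It measured about 149 x 60 mm; the other two are about 197 x 77 mm.

**What I did:**
- I pushed the case off the left edge with the open fingertips.
- I swept the leaf over the spine with the closed fingertips and pressed it down until it stopped. The highest wrist force I read was about 12 N, during that press.

**Last checks:**
- **Case:** it lies flat on the ledge, from about 153 to 214 mm out from the spine, so it is clear of the cover edge at 127 mm. Its top measured about 45 mm (44 expected), with a tilt under 1°.
- **Leaf:** its top measured 23.3 mm (23 expected), with a slope of about 0.001.
- **Leaf underneath:** its top measured 13.0 mm (13 expected), so it stayed in place.
- **Everything else on the ledge:** by eye it looks where it was in the first pictures; I did not measure it again.

**One disagreement:** the side camera read about 3 mm lower than the top camera everywhere. I took this as a calibration offset, because both cameras show the leaves flat.

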